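Find the heavy side of the mould shaker's rotor

ROBOT

A 6-joint arm with a two-finger parallel gripper is mounted at the origin on a cart in front of the work surface, level with it; the furniture and walls round the work are solid. World frame = base frame: x ahead of the robot, y to its left, z up, the work surface at z = 0. Lengths are in m, angles in rad, forces in N, time in s.
With the tool pointing down it reaches from about 0.25 to 0.775 m from the base axis. Payload 4 kg.
Tool frame: the origin (TCP) lies at the very end of the fingers, on their centre line; the grasp point (between the pads) lies 19 mm behind it; y points along the fingers, z is the direction in which the jaws open and shut, and the axes are right-handed (so a half turn about y gives the same grasp; the last joint's range is limited). The gripper opens to 85 mm and grips with 20 to 120 N. Pads are 22 mm wide; open, the fingers measure 114 mm over their backs; the gripper's body (76 mm by 85 mm) begins 54 mm behind the grasp point. The pads swing forward as they close: fully open they stand 13 mm farther back than shut.
Start: joints at [-1.302, 0.087, 1.371, -0, 1.684, -0.103], TCP at [0.2, -0.512, 0.231] pointing down, gripper open.
Joint ranges: [-3.1, 3.1], [-0.76, 2.03], [0.27, 2.55], [-1.08, 4.22], [0.17, 2.65], [-2.57, 2.57]. Speed limits (rad/s): [2.79, 2.79, 3.14, 3.14, 3.14, 3.14].

INTERFACE

Orientations are given as a unit quaternion [x, y, z, w].
In Python, from plant import manip gives the robot as it stands.
- The arm moves only by the tool servo_tool, never from a script. Its argument "commands" is text: rows parted by semicolons, each of 7 numbers parted by spaces: the turn, a rotation vector about the tool's x, y, z in degrees, then the shift along the tool's x, y, z in m, then the closure, from 0 (fully open) to 1 (shut). A call has 1 to 20 rows; each row shifts and turns the pose as measured when the row begins, along the tool's axes as they then stand; what a row does not reach is not made up. A row lasts 1/12 s, in which the tool goes at most 41.7 mm and 7.16 degrees, less where a joint would pass 70% of its speed; a pose out of reach is approached as far as the arm can. A call is refused whole if a number of a shift passes 0.0417 or a number of a turn 7.16, either way. A call with a gripper value outside its range is refused whole. The fingers move at their own pace and stop on an object; the grip force is fixed at half the most. Time passes only in rows, so rows that do not move let the fingers close. It gives the time, the measured TCP pose, the force and the opening at its end, in the units of the state.
- manip.sense(): the state, without advancing time (a new reading comes with each control period).
- manip.grab_frame(name): name is "scene" or "top"; returns (picture, depth): 400x640x3 uint8, red, green, blue; 400x640 float32, m along the optical axis (not along the pixel's ray), 0 where there is no reading.
- manip.camera_model(name): a dict with "camera_matrix" (3x3 intrinsics, pixels), "eye" and "orientation" of the camera in the world. Camera axes: x right, y down, z forward; pixel columns grow to the right and rows downward; lengths in m; the calibration is good to about 2 mm. A picture is of the moment at which its call begins. camera_model takes no time and is no camera call.
- manip.close_job(): hands the job in, once; it reports no verdict.
The state is a dict: "time_s": time; "joint_pos": joint angles; "joint_velocities": joint speeds; "joint_torque": joint torques, N m; "tool_pos": TCP position; "tcp_rot": TCP orientation; "wrist_force": force on the tool from outside, world axes, zero at the start; "ft_torque": the same for the moment, N m; "finger_gap": finger opening in m.
Only numpy, scipy, OpenCV 4.12 (cv2) and the standard library are available. Lean on these libraries where they do the work, as an engineer would, in place of code of your own. Each camera call takes 0.05 s, during which the arm holds its last target.

TASK

The open drawer of the mould shaker's stand is in the way of the crank: push it fully home until it clicks in. Then take the crank handle and turn the closed drum, at least half a turn from where it stood, to feel which side of it is heavy, and bring that heavy side straight down, within 15 degrees or so. Finish still holding the crank handle in the gripper with the drum at rest there, and leave the other things on the table where they are.

Things in the scene. Friction and masses are not known exactly. Their poses are not given: they have to be found in the camera images.
- stand: Fixed grey stand: a low drawer chest 360 mm wide, 160 mm deep, 100 mm high, turned up to 0.25 rad either way. Origin under its middle; x points away from the robot, y left, z up. Front face at x = -80 mm. On its left half a post carries the rotor: a closed round metal drum 156 mm across, 36 mm thick, standing upright in front of the post, its axis level along x.
- hub (a point): Centre of the flat front of the drum, on its axis, 168 mm above the table: at x = -105 mm, y = +85 mm in the stand's frame. Axes are the stand's (do not turn with the drum): x along the drum's axis away from the robot, y left, z up.
- rotor (a joint): Turn of the drum, rad, not wrapped: 0 = crank handle straight above the axis, growing clockwise as the robot sees it (pi/2 = handle at -y of hub). Three turns free each way. The stiff bearing (about 0.48 N m both ways) keeps the drum at any angle where it is left. Nothing outside shows the heavy side; its angle from the crank differs each time.
- crank (a point): Middle of the crank handle, a round black grip 20 mm thick, 70 mm long, parallel to the drum's axis and 60 mm from it, pointing toward the robot. This point is 60 mm in front of the drum's flat front (-60 mm along hub x). It runs round a circle of 60 mm radius, 108 to 228 mm above the table.
- grip: The same handle as a body, same origin; it spins freely on its pin. Feel at the handle: 8 N of drag along the circle, plus up to 4.5 to 6.5 N more raising the heavy side, as much less while it sinks (most with the heavy side level with the axis, none with it at top or bottom). With a firm grip and the hand just stopped the drag relaxes, but most of this rise and fall stays.
- drawer_face (a point): Place to push on the drawer's flat front, 110 mm right of the chest's middle, clear of the drum, 55 mm above the table. The front is 338 mm wide, 17 to 87 mm above the table; a finger lip stands out 11 mm in its middle 90 mm. Push along hub +x; when home this face is flush with the chest's front.
- drawer (a joint): How far the drawer is out, m: 0 = fully home at its stop, up to 0.12. Slides with about 2 N; a spring-ball detent adds a few newtons near the end of its way (the last 13 mm) and holds it home.
- jar_small: Bystander: small round screw-lid jar, 47 mm wide, 47 mm high. Origin at the centre of its underside.
- jar_wide: Bystander: low white screw-lid jar, 66 mm wide, 36 mm high. Origin at the centre of its underside.
- tape: Bystander: roll of tape lying flat, 104 mm across, 24 mm high. Origin at the centre of its underside.
- soap: Bystander: block of soap, 71x67x57 mm. Origin at the centre of its underside.
- bottle: Bystander: brown bottle with black cap, 62 mm wide, 104 mm high. Origin at the centre of its underside.
- salt: Bystander: round white tub, 100 mm wide, 64 mm high. Origin at the centre of its underside.
- block: Bystander: small wooden block, 34x72x45 mm. Origin at the centre of its underside.

How it is judged:
By the outcome, as a careful person would: the job done as asked, in the order asked, and still so for the second after the job is handed in, while the arm keeps its last pose, push and grip.
It also fails if it takes over 72 s, if anything falls off the work surface, if the arm or the gripper's body presses on something with over 40 N, if the wrist force passes 120 N, or if a joint passes its speed limit or range.

## Working session

There is one attempt and no reset: what is moved stays moved. The work goes in short steps, Python scripts to look and compute and a tool call to move; the robot and the scene stay as the last step left them, time stands still between calls to the robot, and variables do not carry over. Pictures are saved under pics/ and viewed, and the job is handed in when it is done.

Besides the shell and the picture viewer there is one more tool, called after "Call:" by a JSON object that holds its "fn" and its "kwargs". servo_tool: Moves the arm, as the interface text tells. Its arguments: {"type":"object","properties":{"commands":{"type":"string"}},"required":["commands"]}

```bash
mkdir -p pics; ls; python3 - <<'E'
from plant import manip
import cv2, numpy as np
for n in ("scene","top"):
    im,d=manip.grab_frame(n)
    cv2.imwrite(f"pics/{n}0.png",im[:,:,::-1]); np.save(f"{n}0.npy",d); np.save(f"{n}0_im.npy",im)
    m=manip.camera_model(n); print(n,{k:np.round(np.array(v),4).tolist() for k,v in m.items() if k in("camera_matrix","eye","orientation")})
s=manip.sense(); print({k:np.round(np.array(v),3).tolist() for k,v in s.items()})
E
```

```text
pics
scene {'camera_matrix': [[414.3501, 0.0, 319.836], [0.0, 414.3501, 196.1186], [0.0, 0.0, 1.0]], 'eye': [0.0309, -0.8805, 1.416], 'orientation': [0.9145, -0.23, 0.087, -0.3213]}
top {'camera_matrix': [[508.129, 0.0, 317.2952], [0.0, 508.129, 202.2277], [0.0, 0.0, 1.0]], 'eye': [0.455, 0.0241, 1.733], 'orientation': [-0.6977, 0.7161, -0.0201, 0.0108]}
{'time_s': 0.1, 'joint_pos': [-1.302, 0.088, 1.372, -0.0, 1.684, -0.103], 'joint_velocities': [0.001, -0.003, -0.004, 0.0, 0.0, -0.001], 'joint_torque': [0.004, -35.301, -31.422, -0.0, 0.008, -0.0], 'tool_pos': [0.2, -0.512, 0.23], 'tcp_rot': [-0.131, 0.696, -0.694, 0.131], 'wrist_force': [-0.353, 0.046, -0.16], 'ft_torque': [-0.021, 0.045, 0.04], 'finger_gap': 0.085}
```

View pics/scene0.png

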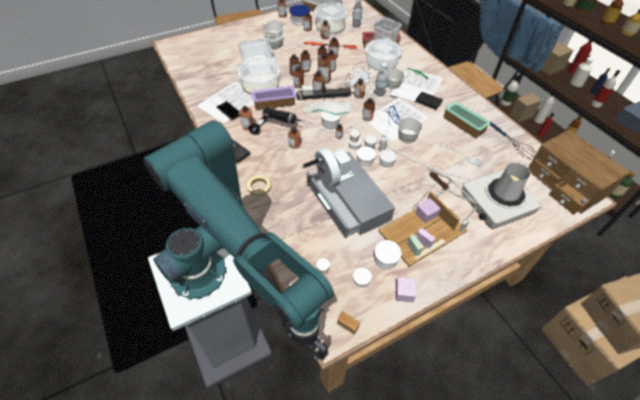

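View pics/top0.png

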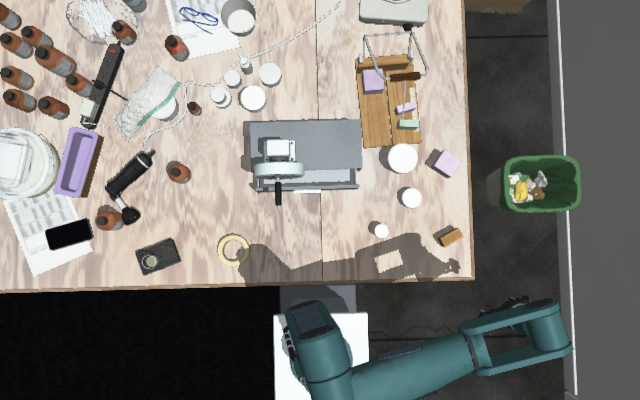

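The top view shows the stand at about px (305,155), the drum at (278,168), the crank at (278,193) and the drawer lip at (305,190). I'll measure from depth next.

```bash
cat > h.py <<'E'
import numpy as np, cv2
from plant import manip
from scipy.spatial.transform import Rotation as R
def cloud(n,d):
    m=manip.camera_model(n); K=np.array(m["camera_matrix"]); 
    v,u=np.mgrid[0:400,0:640]
    P=np.stack([(u-K[0,2])/K[0,0]*d,(v-K[1,2])/K[1,1]*d,d],-1)
    return P@R.from_quat(m["orientation"]).as_matrix().T+np.array(m["eye"])
def proj(n,X):
    m=manip.camera_model(n); K=np.array(m["camera_matrix"]); 
    p=(np.atleast_2d(X)-np.array(m["eye"]))@R.from_quat(m["orientation"]).as_matrix()
    q=p@K.T; return q[:,:2]/q[:,2:]
def st():
    s=manip.sense(); r=R.from_quat(s["tcp_rot"]).as_matrix()
    print("t",round(s["time_s"],2),"p",np.round(s["tool_pos"],4),"F",np.round(s["wrist_force"],1),"T",np.round(s["ft_torque"],2),"gap",round(s["finger_gap"],4)); print("R cols x,y,z",np.round(r.T,3).tolist(),"q",np.round(s["joint_pos"],2))
    return s,r
E
python3 - <<'E'
from h import *
for n,(a,b,c,e) in (("top",(110,215,230,370)),("scene",(140,240,295,400))):
    im=np.load(f"{n}0_im.npy");d=np.load(f"{n}0.npy"); P=cloud(n,d)
    c2=cv2.resize(im[a:b,c:e,::-1],None,fx=5,fy=5,interpolation=cv2.INTER_NEAREST); cv2.imwrite(f"pics/{n}0z.png",c2)
    h=P[:,:,2].copy(); 
    print(n,"table z",np.median(h[230:235,290:300]))
    hz=np.clip(h[a:b,c:e]*1000,0,255).astype(np.uint8); cv2.imwrite(f"pics/{n}0h.png",cv2.resize(hz,None,fx=5,fy=5,interpolation=cv2.INTER_NEAREST))
P=cloud("top",np.load("top0.npy"))
z=P[:,:,2]
for r in range(116,206,4): print(r,[int(1000*z[r,c]) for c in range(238,370,5)])
E
```

```text
top table z 0.0005701728756575264
scene table z -0.002347824963565004
116 [1, 0, 4, 2, -6, 0, 0, -2, 0, 3, 0, -2, -4, 1, 3, 0, -753, -4, 0, -5, -7, 3, -4, -3, 0, 15, 19]
120 [-1, -1, 8, -2, 0, 1, 4, -6, 3, 5, 2, 2, -2, -1, 6, 5, -755, 4, 0, 94, 100, 99, 102, 104, 101, 23, 19]
124 [0, 5, 4, 105, 103, 99, 109, 98, 105, 108, 108, 95, 104, 97, 101, 98, 107, 107, 104, 95, 93, 104, 103, 103, 105, 21, 28]
128 [4, 1, 6, 105, 98, 98, 99, 101, 95, 100, 103, 101, 100, 99, 105, 103, 99, 105, 97, 102, 100, 98, 107, 102, 102, 20, 17]
132 [5, 5, -4, 105, 99, 97, 104, 96, 109, 100, 100, 101, 98, 100, 105, 103, 107, 95, 102, 102, 99, 99, 101, 106, 97, 15, 24]
136 [0, -4, 4, 105, 95, 95, 101, 95, 94, 98, 103, 104, 99, 96, 99, 93, 97, 99, 104, 96, 97, 103, 102, 93, 100, 18, 18]
140 [-1, 4, 0, 106, 99, 99, 204, 197, 201, 1732, 201, 109, 96, 94, 102, 106, 101, 97, 98, 98, 111, 98, 101, 99, 98, 27, 18]
144 [0, 4, 1, 102, 103, 103, 202, 207, 203, 207, 199, 120, 102, 95, 103, 102, 102, 99, 100, 102, 99, 99, 95, 103, 100, 24, 21]
148 [3, 7, -3, 99, 94, 99, 210, 207, 205, 202, 201, 125, 104, 97, 102, 103, 103
[... 934 characters left out ...]
27, 24, 235, 22, 25, 20, 21, 24, 15, 22, 25, 22, 20, 21, 23, 27, 29, 23, 4, 1, 3]
184 [2, 6, -3, -7, 67, 29, 32, 12, 241, 22, 21, 27, 29, 18, 17, 23, 26, 21, 19, 31, 30, 32, 27, 23, 83, 0, -3]
188 [0, 0, 5, 5, 84, 94, 84, 88, 239, 91, 89, 83, 85, 86, 90, 86, 96, 86, 87, 88, 80, 87, 86, 75, 64, -1, 0]
192 [4, 2, 0, -1, 30, 20, 0, -2, 241, 0, -4, -2, 71, 73, 75, 77, 81, -9, 0, 1, 1, -1, -1, -4, -2, 2, -8]
196 [-6, 4, 0, 0, -7, -4, 1, 1, 236, 0, 2, -3, 0, 1, -1, -2, -3, -4, -2, 0, 3, 2, -5, -1, 0, -4, 1]
200 [6, 5, 6, 1732, 1, 1, -4, -4, 235, -2, -4, -3, 4, 4, 8, 6, 10, 3, -6, 1, 2, 3, 1, 4, -9, 3, 4]
204 [0, -2, 6, 2, -4, 2, 0, -6, 239, -2, 2, 0, -8, 0, 0, -3, 0, 1, 1, 0, 0, 7, 2, -1, 1, 4, 0]
```

View pics/top0z.png

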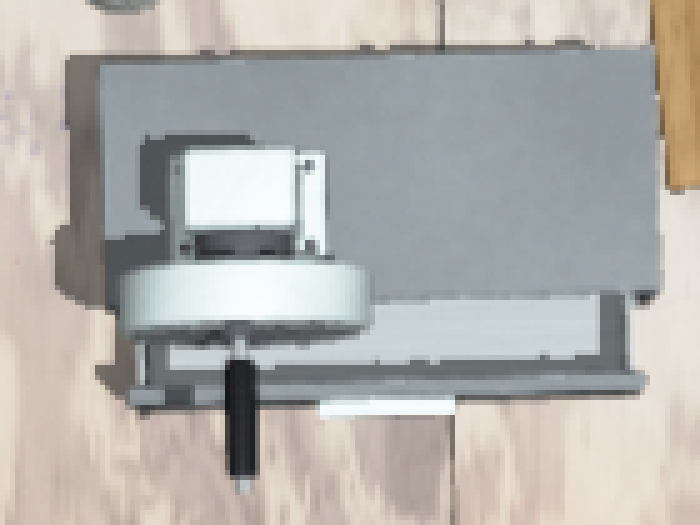

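View pics/scene0z.png

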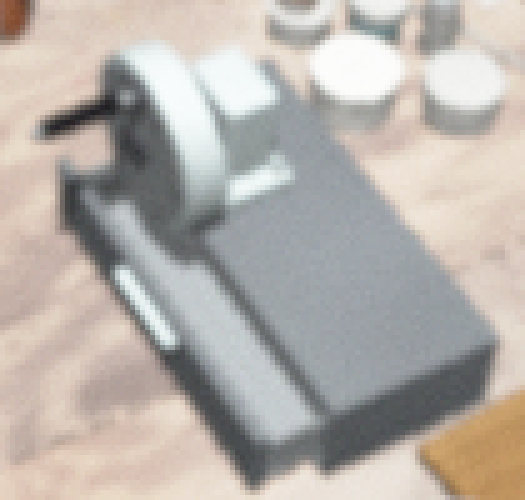

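The zooms show the chest top, an open drawer with its front at top px row ~188, and the crank nearly straight up with its grip from (278,182) to (278,205). Next I'll fit the stand frame.

```bash
python3 - <<'E'
from h import *
im=np.load("top0_im.npy");P=cloud("top",np.load("top0.npy")); z=cv2.medianBlur(P[:,:,2].astype(np.float32),3)
m=np.zeros((400,640),np.uint8); m[112:176,240:368]=1
top=((z>0.085)&(z<0.26)&(m>0)).astype(np.uint8)
# rays on z=.1 plane, chest-top pixels only
mm=manip.camera_model("top");eye=np.array(mm["eye"])
def onplane(mask,zz):
    v,u=np.nonzero(mask); K=np.array(mm["camera_matrix"])
    d=np.stack([(u-K[0,2])/K[0,0],(v-K[1,2])/K[1,1],np.ones(len(u))],-1)@R.from_quat(mm["orientation"]).as_matrix().T
    return eye+d*((zz-eye[2])/d[:,2])[:,None]
chest=((z>0.085)&(z<0.115)&(m>0)).astype(np.uint8)
n,l,s,c=cv2.connectedComponentsWithStats(chest); k=1+np.argmax(s[1:,4]); chest=(l==k).astype(np.uint8)
X=onplane(chest,0.1)
rect=cv2.minAreaRect((X[:,:2]*1000).astype(np.float32)); print("chest rect",rect, np.round(cv2.boxPoints(rect),0).tolist())
# back edge fit : per column min row ; right edge
e=[]
for cc in range(256,358):
    v=np.nonzero(chest[:,cc])[0]
    if len(v): e.append((cc,v.min()))
M=np.zeros_like(chest); 
for cc,v in e: M[v,cc]=1
B=onplane(M,0.1); f=cv2.fitLine(B[:,:2].astype(np.float32),cv2.DIST_HUBER,0,.01,.01).ravel(); print("back edge",f,"yaw",np.arctan2(-f[0],f[1]) if f[1]>0 else np.arctan2(f[0],-f[1]))
e=[]; 
M[:]=0
for cc in range(302,356):
    v=np.nonzero(chest[:,cc])[0]
    if len(v): M[v.max(),cc]=1
B=onplane(M,0.1); f=cv2.fitLine(B[:,:2].astype(np.float32),cv2.DIST_HUBER,0,.01,.01).ravel(); print("front edge",f)
# drawer front
d=((z>0.07)&(z<0.1)).astype(np.uint8); d[:178]=0; d[206:]=0; d[:,:250]=0; d[:,365:]=0
D=onplane(d,0.087); print("drawer",cv2.minAreaRect((D[:,:2]*1000).astype(np.float32)), np.round(cv2.boxPoints(cv2.minAreaRect((D[:,:2]*1000).astype(np.float32)))).tolist())
g=((z>0.2)).astype(np.uint8); g[:180]=0; g[215:]=0; g[:,:260]=0; g[:,300:]=0
G=onplane(g,0.235); f=cv2.fitLine(G[:,:2].astype(np.float32),cv2.DIST_HUBER,0,.01,.01).ravel(); print("grip",f, G[:,:2].min(0),G[:,:2].max(0))
dr=((z>0.15)).astype(np.uint8); dr[:162]=0; dr[178:]=0; dr[:,:250]=0; dr[:,310:]=0
X=onplane(dr,0.22); print("drum rect",cv2.minAreaRect((X[:,:2]*1000).astype(np.float32)))
v,u=np.nonzero(g);print(v.min(),v.max())
E
```

```text
chest rect ((711.2907104492188, 34.44403076171875), (161.17076110839844, 359.5414123535156), 0.6748965382575989) [[629.0, 213.0], [633.0, -146.0], [794.0, -144.0], [790.0, 215.0]]
back edge [ 0.00524526 -0.99998623  0.7892775   0.07779797] yaw 0.005245284
front edge [ 0.00183101 -0.99999833  0.633526   -0.01483185]
drawer ((569.8853149414062, 34.963958740234375), (334.50872802734375, 24.47593116760254), 89.63321685791016) [[557.0, -132.0], [581.0, -132.0], [583.0, 202.0], [559.0, 202.0]]
grip [0.9999038  0.01387203 0.5483666  0.11866625] [0.50596846 0.10931709] [0.58891672 0.12801314]
drum rect ((621.4912109375, 114.96786499023438), (149.22283935546875, 44.97793960571289), 88.5615005493164)
180 208
```

```bash
python3 - <<'E'
from h import *
s,r=st()
# bystander rough positions
P=cloud("top",np.load("top0.npy"))
for n,(u,v) in dict(a=(403,158),b=(411,197),c=(381,230),d=(446,163),e=(451,237),tape=(233,249)).items(): print(n,np.round(np.median(P[v-2:v+3,u-2:u+3].reshape(-1,3),0),3))
th=0.008; Rg=np.array([[-1,0,0],[0,0,0],[0,0,0]])
for sgn in (1,-1):
    y=np.array([0,0,-1.]); zz=sgn*np.array([-np.sin(th),np.cos(th),0]); x=np.cross(y,zz)
    G=np.stack([x,y,zz],1); print(sgn,"rotvec in tool deg",np.round(np.degrees(R.from_matrix(r.T@G).as_rotvec()),1))
d=np.array([0.50,-0.08,0.23])-s["tool_pos"]; print(d, "tool",np.round(r.T@d,4))
E
```

```text
t 0.1 p [ 0.1997 -0.512   0.2302] F [-0.4  0.  -0.2] T [-0.02  0.04  0.04] gap 0.0855
R cols x,y,z [[-0.932, -0.363, -0.0], [-0.001, 0.002, -1.0], [0.363, -0.932, -0.002]] q [-1.3   0.09  1.37 -0.    1.68 -0.1 ]
a [ 0.667 -0.286  0.064]
b [ 0.538 -0.314  0.036]
c [ 0.431 -0.209  0.046]
d [ 0.647 -0.43   0.057]
e [ 0.401 -0.441  0.046]
tape [0.379 0.29  0.002]
1 rotvec in tool deg [   0.  -159.2   -0.2]
-1 rotvec in tool deg [ 0.1 20.8  0. ]
[ 3.00326820e-01  4.31986389e-01 -2.46045844e-04] tool [-0.4367  0.0009 -0.2934]
```

Call:
{"fn": "servo_tool", "kwargs": {"commands": "0 6.9 0 0 0 0 1; 0 6.9 0 0 0 0 1; 0 7 0 0 0 0 1; 0 0 0 -0.022 0 -0.034 1; 0 0 0 -0.022 0 -0.034 1; 0 0 0 -0.022 0 -0.034 1; 0 0 0 -0.022 0 -0.034 1; 0 0 0 -0.022 0 -0.034 1; 0 0 0 -0.022 0 -0.034 1; 0 0 0 -0.022 0 -0.034 1; 0 0 0 -0.022 0 -0.034 1; 0 0 0 -0.022 0 -0.034 1; 0 0 0 -0.022 0 -0.034 1; 0 0 0 -0.022 0 -0.034 1"}}

```text
time_s: 1.27
tool_pos: [0.4461, -0.1322, 0.2217]
tcp_rot: [0.006, 0.712, -0.702, -0.012]
wrist_force: [0.7, -1.2, -0.3]
finger_gap: 0.0
```

```bash
cat > s.py <<'E'
from h import *
s,r=st()
E
python3 s.py
```

```text
t 1.27 p [ 0.4461 -0.1322  0.2217] F [ 0.7 -1.2 -0.3] T [-0.05  0.02 -0.04] gap 0.0
R cols x,y,z [[-1.0, 0.025, 0.01], [-0.01, 0.014, -1.0], [-0.025, -1.0, -0.014]] q [-0.42 -0.09  1.57  0.01  1.68  1.18]
```

Call:
{"fn": "servo_tool", "kwargs": {"commands": "0.8 -1.9 0.6 -0.02 0 -0.028 1; 0 0 0 -0.02 0 -0.028 1; 0 0 0 -0.005 0.03 0 1; 0 0 0 0 0.04 0 1; 0 0 0 0 0.04 0 1; 0 0 0 0 0.04 0 1; 0 0 0 0 0.02 0 1; 0 0 0 0 0 0 1"}}

```text
time_s: 1.93
tool_pos: [0.4988, -0.0619, 0.0461]
tcp_rot: [-0.007, 0.708, -0.706, 0.013]
wrist_force: [-1.4, 0.3, -1.5]
finger_gap: 0.0
```

```bash
cat >> s.py <<'E'
th=0.008
y=np.array([0,0,-1.]); zz=-np.array([-np.sin(th),np.cos(th),0]); G=np.stack([np.cross(y,zz),y,zz],1)
print("fix turn deg",np.round(np.degrees(R.from_matrix(r.T@G).as_rotvec()),1))
E
python3 s.py
```

```text
t 1.93 p [ 0.4988 -0.0619  0.0461] F [-1.4  0.3 -1.5] T [ 0.03  0.06 -0.02] gap 0.0
R cols x,y,z [[-1.0, -0.027, -0.008], [0.008, 0.002, -1.0], [0.027, -1.0, -0.002]] q [-0.24  0.09  1.75  0.    1.3   1.3 ]
fix turn deg [ 0.1  1.1 -0.5]
```

Call:
{"fn": "servo_tool", "kwargs": {"commands": "0 1 -0.4 -0.01 -0.002 0.014 1; 0 0 0 -0.016 0 0 1; 0 0 0 -0.016 0 0 1; 0 0 0 -0.012 0 0 1; 0 0 0 -0.01 0 0 1; 0 0 0 -0.01 0 0 1; 0 0 0 -0.01 0 0 1"}}

```text
time_s: 2.52
tool_pos: [0.5812, -0.0752, 0.0492]
tcp_rot: [-0.007, 0.709, -0.706, -0.001]
wrist_force: [-2.5, -0.5, -1.6]
finger_gap: -0.0001
```

```bash
python3 s.py
```

```text
t 2.52 p [ 0.5812 -0.0752  0.0492] F [-2.5 -0.5 -1.6] T [ 0.03  0.25 -0.01] gap -0.0001
R cols x,y,z [[-1.0, -0.008, 0.012], [-0.012, 0.004, -1.0], [0.008, -1.0, -0.004]] q [-0.23  0.28  1.52  0.    1.36  1.34]
fix turn deg [ 0.2 -0.   0.7]
```

In contact and sliding at about 2 N.

Call:
{"fn": "servo_tool", "kwargs": {"commands": "0 0 0.5 -0.01 0 0 1; 0 0 0 -0.01 0 0 1; 0 0 0 -0.008 0 0 1; 0 0 0 -0.006 0 0 1"}}

```text
time_s: 2.85
tool_pos: [0.6128, -0.0751, 0.0503]
tcp_rot: [-0.008, 0.709, -0.705, -0.003]
wrist_force: [-6.4, 0.3, 2.3]
finger_gap: -0.0001
```

Call:
{"fn": "servo_tool", "kwargs": {"commands": "0 0 0 -0.006 0 0 1; 0 0 0 -0.006 0 0 1"}}

```text
time_s: 3.02
tool_pos: [0.6157, -0.0751, 0.0505]
tcp_rot: [-0.017, 0.709, -0.705, -0.012]
wrist_force: [-30.4, -0.9, 14.8]
finger_gap: 0.0002
```

Call:
{"fn": "servo_tool", "kwargs": {"commands": "0 0 0 -0.006 0 0 1; 0 0 0 -0.006 0 0 1"}}

```text
time_s: 3.18
tool_pos: [0.6139, -0.0752, 0.0505]
tcp_rot: [-0.029, 0.709, -0.704, -0.025]
wrist_force: [-22.8, 1.2, 10.0]
finger_gap: 0.0002
```

Call:
{"fn": "servo_tool", "kwargs": {"commands": "0 0 0 0.02 0 0 1; 0 0 0 0.04 0 0 1;0 0 0 0.03 0 0 1; 0 0 0 0 0 0 1"}}

```text
time_s: 3.52
tool_pos: [0.5222, -0.0762, 0.0585]
tcp_rot: [-0.029, 0.709, -0.704, -0.025]
wrist_force: [0.2, 0.7, 0.1]
finger_gap: -0.0002
```

```bash
python3 - <<'E'
from h import *
for n,(a,b,c,e) in (("top",(110,215,230,370)),("scene",(140,240,295,400))):
    im,d=manip.grab_frame(n); np.save(f"{n}1.npy",d); np.save(f"{n}1_im.npy",im)
    cv2.imwrite(f"pics/{n}1z.png",cv2.resize(im[a:b,c:e,::-1],None,fx=5,fy=5,interpolation=cv2.INTER_NEAREST))
E
python3 s.py
```

```text
t 3.62 p [ 0.527  -0.0768  0.0598] F [ 0.6 -0.3 -0.3] T [-0.05 -0.02 -0.  ] gap 0.0
R cols x,y,z [[-0.998, -0.006, 0.07], [-0.07, 0.005, -0.998], [0.006, -1.0, -0.005]] q [-0.24  0.2   1.6  -0.01  1.42  1.32]
fix turn deg [ 0.3 -0.1  4. ]
```

View pics/top1z.png

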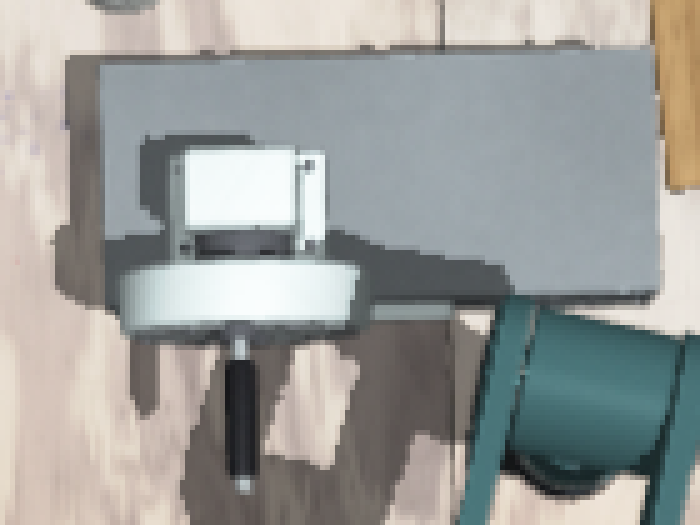

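View pics/scene1z.png

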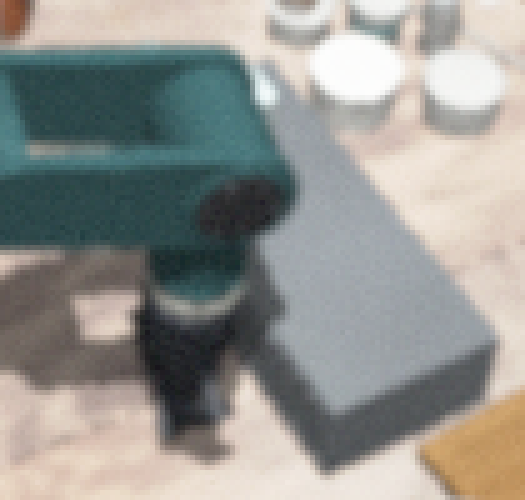

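The drawer lip now shows only ~3 px (≈10 mm) beyond the chest front, so the drawer looks home. On to the crank.

Call:
{"fn": "servo_tool", "kwargs": {"commands": "0 0 4 0 -0.03 0 0; 0 0 0 0 -0.04 0 0; 0 0 0 0 -0.04 0 0; 0 0 0 0 -0.04 0 0; 0 0 0 0 -0.04 0 0; 0 0 0 0 -0.04 0 0; 0 0 0 0 -0.025 0 0; 0 0 0 0 0 -0.03 0; 0 0 0 0 0 -0.04 0; 0 0 0 0 0 -0.04 0; 0 0 0 0 0 -0.04 0; 0 0 0 0 0 -0.03 0; 0 0 0 0 0 0 0"}}

```text
time_s: 4.7
tool_pos: [0.5485, 0.1065, 0.3396]
tcp_rot: [0.014, 0.709, -0.704, 0.014]
wrist_force: [-0.3, 0.4, -0.1]
finger_gap: 0.0854
```

```bash
python3 s.py
```

```text
t 4.7 p [0.5485 0.1065 0.3396] F [-0.3  0.4 -0.1] T [ 0.    0.05 -0.03] gap 0.0854
R cols x,y,z [[-0.999, 0.0, -0.039], [0.039, 0.007, -0.999], [0.0, -1.0, -0.007]] q [0.09 0.08 1.16 0.   1.86 1.66]
fix turn deg [ 0.4 -0.5 -2.2]
```

Call:
{"fn": "servo_tool", "kwargs": {"commands": "0.4 -0.5 -2.2 0.015 0.01 -0.012 0; 0 0 0 0 0 0 0"}}

```text
time_s: 4.87
tool_pos: [0.5365, 0.1217, 0.3315]
tcp_rot: [-0.002, 0.707, -0.707, 0.007]
wrist_force: [-0.1, 0.3, -0.7]
finger_gap: 0.0855
```

```bash
python3 s.py;  python3 - <<'E'
from h import *
for n,(a,b,c,e) in (("top",(110,215,230,370)),("scene",(120,240,275,400))):
    im,d=manip.grab_frame(n); np.save(f"{n}2.npy",d); np.save(f"{n}2_im.npy",im)
    cv2.imwrite(f"pics/{n}2z.png",cv2.resize(im[a:b,c:e,::-1],None,fx=5,fy=5,interpolation=cv2.INTER_NEAREST))
E
```

```text
t 4.87 p [0.5365 0.1217 0.3315] F [-0.1  0.3 -0.7] T [ 0.07  0.06 -0.03] gap 0.0855
R cols x,y,z [[-1.0, -0.014, -0.006], [0.006, 0.001, -1.0], [0.014, -1.0, -0.001]] q [ 0.12  0.09  1.18 -0.    1.87  1.68]
fix turn deg [ 0.   0.3 -0.4]
```

View pics/top2z.png

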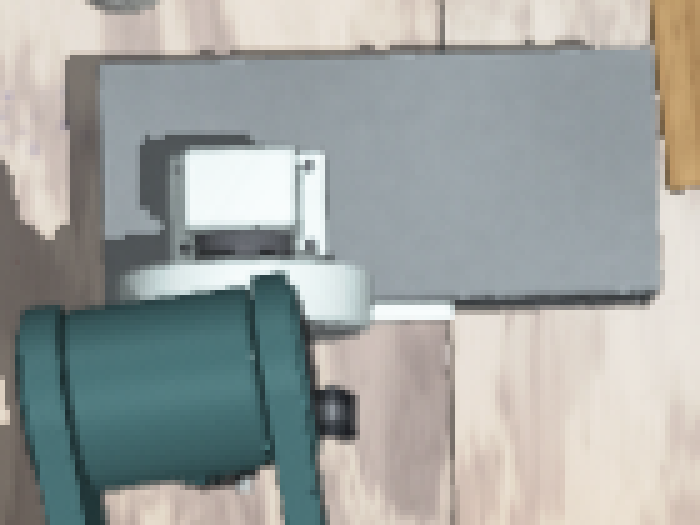

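View pics/scene2z.png

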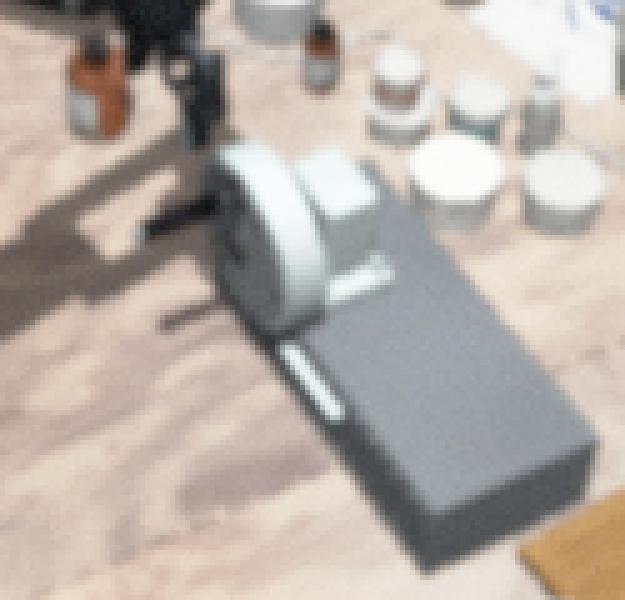

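Drawer is flush. I'll tilt the tool back 20° so the gripper body and wrist stay clear of the drum at the lower crank positions.

Call:
{"fn": "servo_tool", "kwargs": {"commands": "0 0 6.5 0 0 0 0; 0 0 6.7 0 0 0 0; 0 0 6.5 0 0 0 0; 0 0 0 0 0 0 0"}}

```text
time_s: 5.3
tool_pos: [0.544, 0.1149, 0.3296]
tcp_rot: [-0.127, -0.694, 0.696, -0.13]
wrist_force: [-1.6, 0.2, -1.5]
finger_gap: 0.0856
```

```bash
cat > s.py <<'E'
from h import *
import sys
s,r=st()
th=0.008; t=np.radians(20)
cx=np.array([np.cos(th),np.sin(th),0]); cy=np.array([-np.sin(th),np.cos(th),0]); cz=np.array([0,0,1.])
y=np.sin(t)*cx-np.cos(t)*cz; zz=-cy; G=np.stack([np.cross(y,zz),y,zz],1)
print("fix turn deg",np.round(np.degrees(R.from_matrix(r.T@G).as_rotvec()),1))
g=s["tool_pos"]-0.019*r[:,1]; print("grasp",np.round(g,4))
hub=np.array([0.606,0.1186,0.168]); d=g-hub
print("theta deg",round(np.degrees(np.arctan2(-d@cy,d[2])),1),"radius",round(np.hypot(d@cy,d[2]),4))
if len(sys.argv)>3:
    T=np.array([float(a) for a in sys.argv[1:4]])
    print("to target tool shift",np.round(r.T@(T-g),4))
E
python3 s.py .536 .1185 .228
```

```text
t 5.3 p [0.544  0.1149 0.3296] F [-1.6  0.2 -1.5] T [ 0.02  0.21 -0.01] gap 0.0856
R cols x,y,z [[-0.934, -0.005, -0.357], [0.357, -0.002, -0.934], [0.003, -1.0, 0.004]] q [ 0.14 -0.15  1.45 -0.05  1.48  1.7 ]
fix turn deg [-0.3 -0.2 -0.9]
grasp [0.5372 0.1149 0.3473]
theta deg 1.0 radius 0.1794
to target tool shift [ 0.0437  0.111  -0.004 ]
```

Call:
{"fn": "servo_tool", "kwargs": {"commands": "0 0 -0.9 0.012 0.03 -0.004 0; 0 0 0 0.012 0.03 0 0; 0 0 0 0.012 0.03 0 0; 0 0 0 0 0 0 0"}}

```text
time_s: 5.63
tool_pos: [0.5448, 0.1143, 0.2369]
tcp_rot: [-0.126, -0.694, 0.698, -0.124]
wrist_force: [-0.5, 0.1, -2.9]
finger_gap: 0.0855
```

```bash
python3 s.py .536 .1185 .228
```

```text
t 5.63 p [0.5448 0.1143 0.2369] F [-0.5  0.1 -2.9] T [-0.    0.28  0.02] gap 0.0855
R cols x,y,z [[-0.938, 0.002, -0.348], [0.348, -0.005, -0.938], [-0.003, -1.0, 0.004]] q [ 0.14 -0.14  1.62 -0.05  1.31  1.71]
fix turn deg [-0.4 -0.5 -0.3]
grasp [0.5382 0.1144 0.2547]
theta deg 2.4 radius 0.0868
to target tool shift [ 0.0113  0.0243 -0.0042]
```

Call:
{"fn": "servo_tool", "kwargs": {"commands": "-0.3 -0.4 -0.3 0.01 0.024 -0.004 0; 0 0 0 0 0 0 0"}}

```text
time_s: 5.8
tool_pos: [0.5447, 0.1163, 0.2103]
tcp_rot: [-0.12, -0.696, 0.697, -0.122]
wrist_force: [-2.5, 0.2, -2.7]
finger_gap: 0.0853
```

```bash
python3 s.py .536 .1185 .228
```

```text
t 5.8 p [0.5447 0.1163 0.2103] F [-2.5  0.2 -2.7] T [-0.02  0.27 -0.01] gap 0.0853
R cols x,y,z [[-0.941, -0.003, -0.338], [0.338, -0.002, -0.941], [0.002, -1.0, 0.003]] q [ 0.14 -0.13  1.66 -0.05  1.27  1.71]
fix turn deg [-0.3 -0.3  0.3]
grasp [0.5383 0.1163 0.2281]
theta deg 1.7 radius 0.0602
to target tool shift [ 0.0022 -0.0006 -0.0022]
```

Call:
{"fn": "servo_tool", "kwargs": {"commands": "0 0 0 0.002 0 -0.002 1; 0 0 0 0 0 0 1; 0 0 0 0 0 0 1; 0 0 0 0 0 0 1; 0 0 0 0 0 0 1; 0 0 0 0 0 0 1; 0 0 0 0 0 0 1; 0 0 0 0 0 0 1"}}

```text
time_s: 6.47
tool_pos: [0.5531, 0.1177, 0.2286]
tcp_rot: [-0.129, -0.695, 0.695, -0.129]
wrist_force: [1.3, -0.3, -1.2]
finger_gap: 0.0169
```

```bash
python3 s.py .536 .1185 .228
```

```text
t 6.47 p [0.5531 0.1177 0.2286] F [ 1.3 -0.3 -1.2] T [0.   0.21 0.1 ] gap 0.0169
R cols x,y,z [[-0.933, 0.001, -0.359], [0.359, -0.001, -0.933], [-0.001, -1.0, 0.0]] q [ 0.14 -0.13  1.63 -0.05  1.28  1.72]
fix turn deg [-0.2 -0.5 -1. ]
grasp [0.5462 0.1177 0.2463]
theta deg 0.3 radius 0.0784
to target tool shift [ 0.0162  0.0134 -0.0008]
```

Call:
{"fn": "servo_tool", "kwargs": {"commands": "0 0 0 0 0 0 0; 0 0 0 0 0 0 0; 0 0 0 0 0 0 0; 0 0 0 0 0 0 0; 0 0 0 0 0 0 0"}}

```text
time_s: 6.88
tool_pos: [0.554, 0.1177, 0.231]
tcp_rot: [-0.131, -0.695, 0.695, -0.13]
wrist_force: [-0.3, 0.4, -1.1]
finger_gap: 0.0759
```

```bash
python3 s.py .536 .1185 .226;  python3 - <<'E'
from h import *
for n,(a,b,c,e) in (("scene",(120,240,275,400)),):
    im,d=manip.grab_frame(n)
    cv2.imwrite(f"pics/{n}3z.png",cv2.resize(im[a:b,c:e,::-1],None,fx=5,fy=5,interpolation=cv2.INTER_NEAREST))
E
```

```text
t 6.88 p [0.554  0.1177 0.231 ] F [-0.3  0.4 -1.1] T [-0.01  0.18 -0.02] gap 0.0759
R cols x,y,z [[-0.932, 0.001, -0.364], [0.364, -0.001, -0.932], [-0.001, -1.0, 0.0]] q [ 0.14 -0.13  1.63 -0.05  1.27  1.72]
fix turn deg [-0.2 -0.5 -1.3]
grasp [0.5471 0.1177 0.2487]
theta deg 0.3 radius 0.0807
to target tool shift [ 0.0186  0.0171 -0.0008]
```

View pics/scene3z.png

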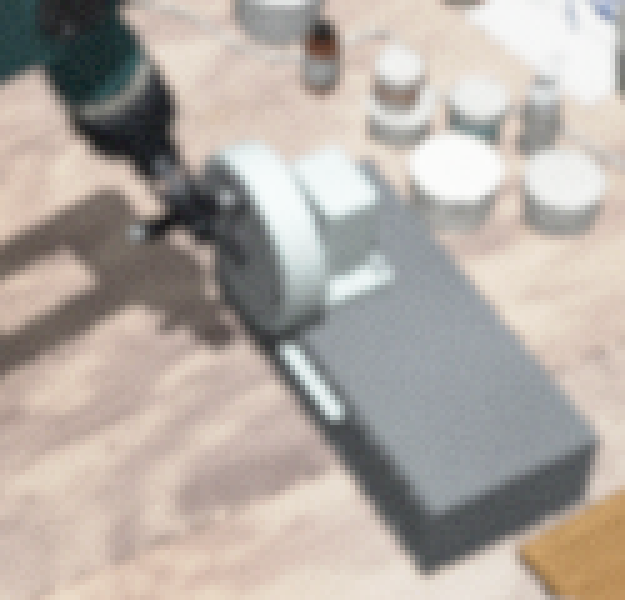

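Call:
{"fn": "servo_tool", "kwargs": {"commands": "0 0 -0.7 0.017 0.017 -0.001 0; 0 0 -0.5 0 0.001 0 0; 0 0 0 0 0.001 0 0.3; 0 0 0 0 0.001 0 0.5"}}

```text
time_s: 7.27
tool_pos: [0.5459, 0.1187, 0.2074]
tcp_rot: [-0.125, -0.696, 0.696, -0.124]
wrist_force: [-0.1, -0.7, -0.1]
finger_gap: 0.0639
```

```bash
python3 s.py .536 .1185 .226
```

```text
t 7.27 p [0.5459 0.1187 0.2074] F [-0.1 -0.7 -0.1] T [0.09 0.15 0.03] gap 0.0639
R cols x,y,z [[-0.938, 0.001, -0.346], [0.346, -0.0, -0.938], [-0.001, -1.0, -0.0]] q [ 0.14 -0.13  1.67 -0.05  1.25  1.72]
fix turn deg [-0.2 -0.5 -0.2]
grasp [0.5393 0.1187 0.2252]
theta deg -0.6 radius 0.0572
to target tool shift [ 0.0029 -0.0019  0.0002]
```

Call:
{"fn": "servo_tool", "kwargs": {"commands": "0 0 0 0.001 0.001 0 0.7; 0 0 0 0.001 0.001 0 0.7; 0 0 0 0 0.001 0 0.7"}}

```text
time_s: 7.52
tool_pos: [0.5473, 0.1188, 0.2069]
tcp_rot: [0.127, 0.696, -0.696, 0.126]
wrist_force: [-0.2, 0.1, -0.1]
finger_gap: 0.0264
```

Call:
{"fn": "servo_tool", "kwargs": {"commands": "0 0 0 0 0.001 0 1"}}

```text
time_s: 7.6
tool_pos: [0.5476, 0.1178, 0.2069]
tcp_rot: [-0.127, -0.695, 0.696, -0.126]
wrist_force: [-6.7, -1.7, 3.2]
finger_gap: 0.0182
```

Call:
{"fn": "servo_tool", "kwargs": {"commands": "0 0 0 0 0.001 0 1; 0 0 0 0 0.001 0 1"}}

```text
time_s: 7.77
tool_pos: [0.5476, 0.1178, 0.2068]
tcp_rot: [-0.126, -0.695, 0.697, -0.125]
wrist_force: [-4.8, 1.6, 3.5]
finger_gap: 0.0184
```

```bash
python3 s.py .536 .1185 .226
```

```text
t 7.77 p [0.5476 0.1178 0.2068] F [-4.8  1.6  3.5] T [-0.03  0.63  0.05] gap 0.0184
R cols x,y,z [[-0.937, 0.001, -0.35], [0.35, -0.002, -0.937], [-0.002, -1.0, 0.002]] q [ 0.14 -0.13  1.67 -0.05  1.24  1.72]
fix turn deg [-0.3 -0.5 -0.5]
grasp [0.5409 0.1178 0.2246]
theta deg 0.3 radius 0.0566
to target tool shift [ 0.0041 -0.003  -0.0007]
```

The handle is held, with a gap of 18 mm. I'll write a helper for the turning steps and the force log.

```bash
cat > k.py <<'E'
from h import *
import sys,json
th=0.008; t=np.radians(20.5)
cy=np.array([-np.sin(th),np.cos(th),0]); cx=np.array([np.cos(th),np.sin(th),0]); cz=np.array([0,0,1.])
C=np.array([.5476,.1178,.1468])
def pt(a): a=np.radians(a); return C+0.06*(-np.sin(a)*cy+np.cos(a)*cz)
s,r=st(); p=np.array(s["tool_pos"]); d=p-C
a=np.degrees(np.arctan2(-d@cy,d[2])); rad=np.hypot(d@cy,d[2])
tang=-np.cos(np.radians(a))*cy-np.sin(np.radians(a))*cz; radial=-np.sin(np.radians(a))*cy+np.cos(np.radians(a))*cz
F=np.array(s["wrist_force"])
print("theta %.1f rad %.1f dx %.1f mm  Ft %.2f Fr %.2f"%(a,rad*1e3,d@cx*1e3,F@tang,F@radial))
y=np.sin(t)*cx-np.cos(t)*cz; zz=-cy; G=np.stack([np.cross(y,zz),y,zz],1)
print("fix",np.round(np.degrees(R.from_matrix(r.T@G).as_rotvec()),1))
json.dump([s["time_s"],a,F.tolist()],open("log.jsonl","a")); open("log.jsonl","a").write("\n")
if len(sys.argv)>1:
    st_=float(sys.argv[1]); n=int(sys.argv[2]); q=p
    for i in range(1,n+1):
        w=pt(a+st_*i); print("  row",np.round(r.T@(w-q),4)); q=w
E
python3 k.py 10 4
```

```text
t 7.77 p [0.5476 0.1178 0.2068] F [-4.8  1.6  3.5] T [-0.03  0.63  0.05] gap 0.0184
R cols x,y,z [[-0.937, 0.001, -0.35], [0.35, -0.002, -0.937], [-0.002, -1.0, 0.002]] q [ 0.14 -0.13  1.67 -0.05  1.24  1.72]
theta 0.0 rad 60.0 dx -0.0 mm  Ft -1.62 Fr 3.47
fix [-0.3 -0.5  0. ]
  row [0.0002 0.0009 0.0104]
  row [0.0009 0.0026 0.0101]
  row [0.0015 0.0042 0.0095]
  row [0.002  0.0057 0.0086]
```

Call:
{"fn": "servo_tool", "kwargs": {"commands": "0 0 0 0 0.001 0.011 1; 0 0 0 0.001 0.003 0.011 1; 0 0 0 0.0015 0.004 0.01 1"}}

```text
time_s: 8.02
tool_pos: [0.5477, 0.0902, 0.2]
tcp_rot: [0.125, 0.698, -0.693, 0.127]
wrist_force: [-0.4, 4.7, -2.1]
finger_gap: 0.0186
```

```bash
python3 k.py 10 4
```

```text
t 8.02 p [0.5477 0.0902 0.2   ] F [-0.4  4.7 -2.1] T [0.65 0.26 0.18] gap 0.0186
R cols x,y,z [[-0.936, -0.002, -0.351], [0.351, 0.008, -0.936], [0.004, -1.0, -0.006]] q [ 0.07 -0.14  1.7  -0.02  1.23  1.64]
theta 27.4 rad 59.9 dx -0.1 mm  Ft -3.21 Fr -4.08
fix [ 0.3 -0.3 -0. ]
  row [0.0018 0.0052 0.0089]
  row [0.0024 0.0066 0.0078]
  row [0.0029 0.0077 0.0064]
  row [0.0032 0.0087 0.0049]
```

Call:
{"fn": "servo_tool", "kwargs": {"commands": "0 0 0 0 0 0 1; 0 0 0 0 0 0 1"}}

```text
time_s: 8.18
tool_pos: [0.5477, 0.0879, 0.1987]
tcp_rot: [0.126, 0.698, -0.694, 0.126]
wrist_force: [-1.3, 2.1, 1.0]
finger_gap: 0.0183
```

```bash
python3 k.py 10 4
```

```text
t 8.18 p [0.5477 0.0879 0.1987] F [-1.3  2.1  1. ] T [0.38 0.32 0.13] gap 0.0183
R cols x,y,z [[-0.937, 0.0, -0.35], [0.35, 0.005, -0.937], [0.001, -1.0, -0.005]] q [ 0.07 -0.14  1.7  -0.02  1.23  1.64]
theta 29.9 rad 59.9 dx -0.1 mm  Ft -2.32 Fr -0.17
fix [ 0.1 -0.4  0. ]
  row [0.0019 0.0055 0.0087]
  row [0.0025 0.0069 0.0074]
  row [0.003 0.008 0.006]
  row [0.0033 0.0089 0.0045]
```

Call:
{"fn": "servo_tool", "kwargs": {"commands": "0 0 0 0.002 0.0056 0.0087 1; 0 0 0 0.0026 0.007 0.0075 1; 0 0 0 0.003 0.008 0.006 1"}}

```text
time_s: 8.43
tool_pos: [0.5479, 0.068, 0.1795]
tcp_rot: [0.126, 0.699, -0.692, 0.128]
wrist_force: [-3.9, 1.4, 3.3]
finger_gap: 0.0185
```

```bash
python3 k.py
```

```text
t 8.43 p [0.5479 0.068  0.1795] F [-3.9  1.4  3.3] T [0.27 0.58 0.08] gap 0.0185
R cols x,y,z [[-0.936, -0.001, -0.352], [0.352, 0.01, -0.936], [0.004, -1.0, -0.009]] q [ 0.02 -0.14  1.74  0.    1.18  1.59]
theta 56.7 rad 59.6 dx -0.1 mm  Ft -3.60 Fr 0.60
fix [ 0.4 -0.4 -0.1]
```

Call:
{"fn": "servo_tool", "kwargs": {"commands": "0 0 0 0 0 0 1; 0 0 0 0 0 0 1; 0 0 0 0 0 0 1"}}

```text
time_s: 8.68
tool_pos: [0.5479, 0.0667, 0.1775]
tcp_rot: [0.126, 0.699, -0.693, 0.126]
wrist_force: [-1.4, 0.1, 1.1]
finger_gap: 0.0183
```

```bash
python3 k.py 10 4
```

```text
t 8.68 p [0.5479 0.0667 0.1775] F [-1.4  0.1  1.1] T [0.05 0.35 0.06] gap 0.0183
R cols x,y,z [[-0.936, 0.001, -0.351], [0.351, 0.009, -0.936], [0.002, -1.0, -0.008]] q [ 0.02 -0.14  1.74  0.    1.18  1.59]
theta 59.0 rad 59.6 dx -0.1 mm  Ft -0.99 Fr 0.47
fix [ 0.3 -0.5 -0.1]
  row [0.0031 0.0086 0.005 ]
  row [0.0035 0.0094 0.003 ]
  row [0.0036 0.0097 0.0012]
  row [ 0.0037  0.0098 -0.0006]
```

Call:
{"fn": "servo_tool", "kwargs": {"commands": "0 0 0 0.0033 0.009 0.0044 1; 0 0 0 0.0036 0.0095 0.0027 1; 0 0 0 0.0037 0.0098 0.001 1"}}

```text
time_s: 8.93
tool_pos: [0.5481, 0.0586, 0.1527]
tcp_rot: [0.126, 0.698, -0.693, 0.128]
wrist_force: [-7.3, -1.8, 6.5]
finger_gap: 0.0185
```

```bash
python3 k.py
```

```text
t 8.93 p [0.5481 0.0586 0.1527] F [-7.3 -1.8  6.5] T [-0.15  0.82 -0.13] gap 0.0185
R cols x,y,z [[-0.935, -0.001, -0.354], [0.354, 0.007, -0.935], [0.004, -1.0, -0.006]] q [-0.   -0.13  1.78  0.01  1.13  1.57]
theta 84.3 rad 59.5 dx -0.0 mm  Ft -6.26 Fr 2.38
fix [ 0.2 -0.3 -0.2]
```

Call:
{"fn": "servo_tool", "kwargs": {"commands": "0 0 0 0 0 0 1; 0 0 0 0 0 0 1; 0 0 0 0 0 0 1"}}

```text
time_s: 9.18
tool_pos: [0.548, 0.0584, 0.1512]
tcp_rot: [0.126, 0.698, -0.694, 0.128]
wrist_force: [0.1, 0.5, -0.6]
finger_gap: 0.0183
```

```bash
python3 k.py 10 6
```

```text
t 9.18 p [0.548  0.0584 0.1512] F [ 0.1  0.5 -0.6] T [-0.1   0.32 -0.01] gap 0.0183
R cols x,y,z [[-0.936, -0.002, -0.353], [0.353, 0.006, -0.936], [0.004, -1.0, -0.005]] q [-0.   -0.13  1.78  0.01  1.12  1.57]
theta 85.7 rad 59.5 dx -0.1 mm  Ft 0.52 Fr -0.56
fix [ 0.2 -0.3 -0.2]
  row [0.0036 0.0098 0.0004]
  row [ 0.0036  0.0096 -0.0019]
  row [ 0.0035  0.0092 -0.0037]
  row [ 0.0032  0.0084 -0.0053]
  row [ 0.0028  0.0074 -0.0068]
  row [ 0.0024  0.0062 -0.0081]
```

Call:
{"fn": "servo_tool", "kwargs": {"commands": "0 0 0 0.0038 0.0102 0.0003 1; 0 0 0 0.0037 0.01 -0.0016 1"}}

```text
time_s: 9.35
tool_pos: [0.5481, 0.0596, 0.1341]
tcp_rot: [0.126, 0.697, -0.694, 0.129]
wrist_force: [-8.4, -1.6, 7.0]
finger_gap: 0.0184
```

Call:
{"fn": "servo_tool", "kwargs": {"commands": "0 0 0 0.0036 0.0096 -0.0035 1; 0 0 0 0.0034 0.0089 -0.005 1"}}

```text
time_s: 9.52
tool_pos: [0.5481, 0.0656, 0.1178]
tcp_rot: [-0.127, -0.695, 0.696, -0.129]
wrist_force: [-8.4, -5.7, 8.7]
finger_gap: 0.0183
```

Call:
{"fn": "servo_tool", "kwargs": {"commands": "0 0 0 0.003 0.008 -0.0066 1; 0 0 0 0.0026 0.0068 -0.008 1"}}

```text
time_s: 9.68
tool_pos: [0.548, 0.0754, 0.1046]
tcp_rot: [-0.127, -0.69, 0.7, -0.129]
wrist_force: [-6.6, -10.2, 6.5]
finger_gap: 0.0186
```

```bash
python3 k.py 10 9
```

```text
t 9.68 p [0.548  0.0754 0.1046] F [ -6.6 -10.2   6.5] T [-1.44  0.74 -0.6 ] gap 0.0186
R cols x,y,z [[-0.934, -0.006, -0.356], [0.357, -0.013, -0.934], [0.001, -1.0, 0.014]] q [ 0.05 -0.08  1.84 -0.04  1.02  1.63]
theta 134.9 rad 59.8 dx 0.1 mm  Ft -11.74 Fr 2.61
fix [-0.9 -0.1 -0.4]
  row [ 0.0025  0.0063 -0.008 ]
  row [ 0.0019  0.0048 -0.0091]
  row [ 0.0013  0.0032 -0.0099]
  row [ 0.0007  0.0016 -0.0103]
  row [ 0.     -0.0001 -0.0105]
  row [-0.0006 -0.0018 -0.0103]
  row [-0.0013 -0.0035 -0.0098]
  row [-0.0018 -0.005  -0.009 ]
  row [-0.0024 -0.0064 -0.0079]
```

Call:
{"fn": "servo_tool", "kwargs": {"commands": "-0.5 0 -0.2 0.0026 0.0066 -0.009 1; -0.3 0 0 0.002 0.005 -0.01 1"}}

```text
time_s: 9.85
tool_pos: [0.5479, 0.0888, 0.0944]
tcp_rot: [-0.125, -0.691, 0.7, -0.129]
wrist_force: [-5.5, -11.9, 5.7]
finger_gap: 0.0183
```

Call:
{"fn": "servo_tool", "kwargs": {"commands": "0 0 0 0.0014 0.0036 -0.011 1; 0 0 0 0.0008 0.002 -0.011 1"}}

```text
time_s: 10.02
tool_pos: [0.5477, 0.1029, 0.0888]
tcp_rot: [-0.124, -0.684, 0.707, -0.129]
wrist_force: [-0.5, -13.9, 1.1]
finger_gap: 0.0181
```

Call:
{"fn": "servo_tool", "kwargs": {"commands": "0 0 0 0.0003 0.0007 -0.0115 1; 0 0 0 -0.0004 -0.0012 -0.0115 1"}}

```text
time_s: 10.18
tool_pos: [0.5474, 0.1172, 0.087]
tcp_rot: [-0.123, -0.677, 0.714, -0.128]
wrist_force: [5.9, -14.5, -9.1]
finger_gap: 0.0182
```

```bash
python3 k.py 10 9
```

```text
t 10.18 p [0.5474 0.1172 0.087 ] F [  5.9 -14.5  -9.1] T [-1.95 -0.15 -0.59] gap 0.0182
R cols x,y,z [[-0.937, -0.016, -0.349], [0.35, -0.05, -0.936], [-0.003, -0.999, 0.052]] q [ 0.17 -0.03  1.83 -0.13  1.    1.79]
theta 179.4 rad 59.8 dx -0.2 mm  Ft -14.44 Fr 9.28
fix [-3.   0.5  0. ]
  row [-0.0005 -0.001  -0.0104]
  row [-0.001 -0.003 -0.01 ]
  row [-0.0016 -0.0045 -0.0093]
  row [-0.0021 -0.006  -0.0083]
  row [-0.0026 -0.0072 -0.0071]
  row [-0.003  -0.0083 -0.0056]
  row [-0.0033 -0.0091 -0.004 ]
  row [-0.0035 -0.0096 -0.0023]
  row [-0.0036 -0.0098 -0.0005]
```

Call:
{"fn": "servo_tool", "kwargs": {"commands": "-2 0.3 0 -0.0006 -0.0014 -0.0125 1; -1.5 0.2 0 -0.0012 -0.003 -0.012 1"}}

```text
time_s: 10.35
tool_pos: [0.5473, 0.1342, 0.0891]
tcp_rot: [-0.121, -0.693, 0.699, -0.128]
wrist_force: [2.5, -14.1, -5.7]
finger_gap: 0.0182
```

Call:
{"fn": "servo_tool", "kwargs": {"commands": "-0.5 0 0 -0.0018 -0.005 -0.011 1; -0.5 0 0 -0.0023 -0.0064 -0.01 1"}}

```text
time_s: 10.52
tool_pos: [0.5469, 0.1483, 0.0953]
tcp_rot: [-0.119, -0.695, 0.698, -0.127]
wrist_force: [14.2, -6.3, -17.9]
finger_gap: 0.0184
```

Call:
{"fn": "servo_tool", "kwargs": {"commands": "-0.3 0 0 -0.0028 -0.0075 -0.009 1; -0.3 0 0 -0.0032 -0.009 -0.0075 1"}}

```text
time_s: 10.68
tool_pos: [0.5467, 0.1608, 0.105]
tcp_rot: [-0.117, -0.696, 0.698, -0.124]
wrist_force: [13.6, -0.4, -17.7]
finger_gap: 0.0183
```

```bash
python3 k.py 10 9
```

```text
t 10.68 p [0.5467 0.1608 0.105 ] F [ 13.6  -0.4 -17.7] T [-0.1  -1.   -0.17] gap 0.0183
R cols x,y,z [[-0.942, -0.011, -0.336], [0.336, -0.002, -0.942], [0.01, -1.0, 0.005]] q [ 0.23 -0.02  1.78 -0.09  1.05  1.82]
theta -134.2 rad 60.0 dx -0.5 mm  Ft -13.04 Fr 11.94
fix [-0.2  0.2  0.9]
  row [-0.0032 -0.0075 -0.0066]
  row [-0.0031 -0.0086 -0.0051]
  row [-0.0033 -0.0093 -0.0034]
  row [-0.0035 -0.0097 -0.0016]
  row [-0.0035 -0.0099  0.0002]
  row [-0.0034 -0.0097  0.002 ]
  row [-0.0033 -0.0092  0.0038]
  row [-0.003  -0.0084  0.0054]
  row [-0.0026 -0.0074  0.0069]
```

Call:
{"fn": "servo_tool", "kwargs": {"commands": "0 0 0.5 -0.0035 -0.0085 -0.0067 1; 0 0 0.3 -0.0037 -0.0098 -0.005 1"}}

```text
time_s: 10.85
tool_pos: [0.5469, 0.1699, 0.1172]
tcp_rot: [-0.119, -0.693, 0.7, -0.126]
wrist_force: [11.6, 1.1, -15.0]
finger_gap: 0.0186
```

Call:
{"fn": "servo_tool", "kwargs": {"commands": "0 0 0 -0.004 -0.0105 -0.0033 1; 0 0 0 -0.004 -0.011 -0.0018 1"}}

```text
time_s: 11.02
tool_pos: [0.5467, 0.1763, 0.1333]
tcp_rot: [-0.117, -0.693, 0.7, -0.124]
wrist_force: [8.8, 3.4, -12.0]
finger_gap: 0.0181
```

Call:
{"fn": "servo_tool", "kwargs": {"commands": "0 0 0 -0.0041 -0.0112 0 1; 0 0 0 -0.0041 -0.011 0.0018 1"}}

```text
time_s: 11.18
tool_pos: [0.5467, 0.1777, 0.1517]
tcp_rot: [-0.115, -0.695, 0.699, -0.123]
wrist_force: [6.3, 4.9, -8.7]
finger_gap: 0.0184
```

```bash
python3 k.py 10 9
```

```text
t 11.18 p [0.5467 0.1777 0.1517] F [ 6.3  4.9 -8.7] T [ 0.64 -0.36  0.05] gap 0.0184
R cols x,y,z [[-0.943, -0.012, -0.332], [0.332, -0.003, -0.943], [0.01, -1.0, 0.007]] q [ 0.27 -0.04  1.7  -0.1   1.16  1.85]
theta -85.4 rad 60.1 dx -0.5 mm  Ft -9.02 Fr 4.13
fix [-0.3  0.2  1.1]
  row [-0.0038 -0.0096  0.002 ]
  row [-0.0033 -0.0093  0.0036]
  row [-0.003  -0.0085  0.0052]
  row [-0.0026 -0.0076  0.0067]
  row [-0.0022 -0.0063  0.008 ]
  row [-0.0017 -0.0049  0.0091]
  row [-0.0012 -0.0034  0.0098]
  row [-0.0006 -0.0017  0.0103]
  row [ 0.     -0.      0.0105]
```

Call:
{"fn": "servo_tool", "kwargs": {"commands": "0 0 0.6 -0.004 -0.011 0.0022 1; 0 0 0.4 -0.0037 -0.0104 0.0038 1"}}

```text
time_s: 11.35
tool_pos: [0.547, 0.1732, 0.1706]
tcp_rot: [-0.12, -0.695, 0.697, -0.128]
wrist_force: [7.7, -0.5, -7.3]
finger_gap: 0.0183
```

Call:
{"fn": "servo_tool", "kwargs": {"commands": "0 0 0 -0.0035 -0.0097 0.0055 1; 0 0 0 -0.003 -0.0086 0.0072 1"}}

```text
time_s: 11.52
tool_pos: [0.547, 0.1622, 0.1877]
tcp_rot: [-0.118, -0.696, 0.697, -0.128]
wrist_force: [4.8, 0.8, -6.8]
finger_gap: 0.0181
```

Call:
{"fn": "servo_tool", "kwargs": {"commands": "0 0 0 -0.0026 -0.0074 0.0086 1; 0 0 0 -0.002 -0.0058 0.0098 1"}}

```text
time_s: 11.68
tool_pos: [0.5471, 0.1447, 0.2008]
tcp_rot: [0.117, 0.697, -0.696, 0.128]
wrist_force: [5.4, 0.8, -7.9]
finger_gap: 0.0184
```

Call:
{"fn": "servo_tool", "kwargs": {"commands": "0 0 0 -0.0015 -0.0042 0.0106 1; 0 0 0 -0.0009 -0.0026 0.0112 1"}}

```text
time_s: 11.85
tool_pos: [0.5472, 0.122, 0.207]
tcp_rot: [0.117, 0.697, -0.696, 0.127]
wrist_force: [8.9, 2.0, -15.5]
finger_gap: 0.0185
```

Call:
{"fn": "servo_tool", "kwargs": {"commands": "0 0 0 -0.0003 -0.0008 0.0114 1; 0 0 0 0.0003 0.001 0.0114 1"}}

```text
time_s: 12.02
tool_pos: [0.5473, 0.0991, 0.2039]
tcp_rot: [0.116, 0.699, -0.695, 0.126]
wrist_force: [8.8, 7.4, -14.1]
finger_gap: 0.0181
```

```bash
python3 k.py -10 9
```

```text
t 12.02 p [0.5473 0.0991 0.2039] F [  8.8   7.4 -14.1] T [ 1.14 -0.52  0.17] gap 0.0181
R cols x,y,z [[-0.942, -0.013, -0.337], [0.337, 0.009, -0.942], [0.015, -1.0, -0.004]] q [ 0.09 -0.13  1.67 -0.02  1.25  1.65]
theta 18.2 rad 60.1 dx -0.5 mm  Ft -2.53 Fr -15.64
fix [0.3 0.3 0.8]
  row [-0.0013 -0.0019 -0.0102]
  row [-0.0003 -0.0005 -0.0104]
  row [ 0.0004  0.0012 -0.0104]
  row [ 0.001   0.0029 -0.01  ]
  row [ 0.0015  0.0045 -0.0093]
  row [ 0.0021  0.006  -0.0083]
  row [ 0.0025  0.0072 -0.0071]
  row [ 0.0029  0.0083 -0.0057]
  row [ 0.0032  0.0091 -0.0041]
```

```bash
cat > fit.py <<'E'
from h import *
from scipy.optimize import least_squares
th=0.008; cy=np.array([-np.sin(th),np.cos(th),0]); cz=np.array([0,0,1.]); C=np.array([.5476,.1178,.1468])
# y z Fy Fz dir
D=[(.0902,.2,4.7,-2.1),(.068,.1795,1.4,3.3),(.0586,.1527,-1.8,6.5),(.0596,.1341,-1.6,7),(.0656,.1178,-5.7,8.7),(.0754,.1046,-10.2,6.5),(.0888,.0944,-11.9,5.7),(.1029,.0888,-13.9,1.1),(.1172,.087,-14.5,-9.1),(.1342,.0891,-14.1,-5.7),(.1483,.0953,-6.3,-17.9),(.1608,.105,-.4,-17.7),(.1699,.1172,1.1,-15),(.1763,.1333,3.4,-12),(.1777,.1517,4.9,-8.7),(.1732,.1706,-.5,-7.3),(.1622,.1877,.8,-6.8),(.1447,.2008,.8,-7.9),(.122,.207,2,-15.5),(.0991,.2039,7.4,-14.1)]
E_=[]
try: from ccw import E_
except ImportError: pass
A=[(y,z,fy,fz,1) for y,z,fy,fz in D]+[(y,z,fy,fz,-1) for y,z,fy,fz in E_]
A=np.array(A); a=np.arctan2(-(A[:,0]-C[1]),A[:,1]-C[2])
Ft=-np.cos(a)*A[:,2]-np.sin(a)*A[:,3]; s=A[:,4]
for i in range(len(a)): print(int(s[i]),round(np.degrees(a[i])%360),round(Ft[i],1))
# Ft = -s*drag + P sin a + Q cos a   ; gravity torque on hand: tool feels +A sin(heavy)
def sol(m,bias,drag=True):
    M=[np.sin(a[m]),np.cos(a[m])]+([-s[m]] if drag else [])
    x,_,_,_=np.linalg.lstsq(np.stack(M,1),Ft[m],rcond=None); res=Ft[m]-np.stack(M,1)@x
    # A sin(a+delta)=A cos d sin a + A sin d cos a
    d=np.degrees(np.arctan2(x[1],x[0])); print("A",np.hypot(x[0],x[1]).round(2),"delta",d.round(1),"drag",x[2].round(2),"rms",res.std().round(2),"theta_final",(180-d)%360)
sol(np.ones(len(a),bool),0)
for k in (1,-1):
    if (s==k).any(): sol(s==k,0)
E
python3 fit.py
```

```text
1 27 -3.2
1 57 -3.5
1 84 -6.3
1 102 -7.2
1 119 -10.4
1 135 -11.8
1 151 -13.2
1 166 -13.7
1 179 -14.4
1 196 -15.1
1 211 -14.5
1 226 -13.0
1 240 -12.5
1 257 -10.9
1 275 -9.1
1 293 -6.5
1 313 -5.5
1 334 -4.2
1 356 -3.1
1 18 -2.6
A 6.02 delta 76.9 drag 8.43 rms 0.47 theta_final 103.12241955222383
A 6.02 delta 76.9 drag 8.43 rms 0.47 theta_final 103.12241955222383
```

Call:
{"fn": "servo_tool", "kwargs": {"commands": "0.2 0.2 0.5 -0.0012 -0.002 -0.0112 1; 0.1 0.1 0.3 -0.0003 -0.0006 -0.0115 1"}}

```text
time_s: 12.18
tool_pos: [0.5475, 0.1076, 0.2059]
tcp_rot: [-0.125, -0.688, 0.704, -0.125]
wrist_force: [-3.9, -14.7, 3.5]
finger_gap: 0.0185
```

Call:
{"fn": "servo_tool", "kwargs": {"commands": "0 0 0 0.0005 0.0014 -0.0114 1; 0 0 0 0.001 0.003 -0.011 1"}}

```text
time_s: 12.35
tool_pos: [0.5476, 0.1168, 0.2067]
tcp_rot: [-0.127, -0.678, 0.713, -0.124]
wrist_force: [-12.4, -14.9, 13.0]
finger_gap: 0.0184
```

Call:
{"fn": "servo_tool", "kwargs": {"commands": "0 0 0 0.0016 0.0046 -0.0103 1; 0 0 0 0.0022 0.006 -0.0094 1"}}

```text
time_s: 12.52
tool_pos: [0.5477, 0.1252, 0.2061]
tcp_rot: [-0.131, -0.669, 0.721, -0.124]
wrist_force: [-17.4, -10.7, 19.9]
finger_gap: 0.0183
```

```bash
python3 k.py -10 9
```

```text
t 12.52 p [0.5477 0.1252 0.2061] F [-17.4 -10.7  19.9] T [-1.74  1.66 -0.32] gap 0.0183
R cols x,y,z [[-0.935, -0.004, -0.355], [0.355, -0.073, -0.932], [-0.022, -0.997, 0.069]] q [ 0.21 -0.11  1.66 -0.15  1.25  1.81]
theta -7.1 rad 59.7 dx 0.2 mm  Ft 12.91 Fr 18.44
fix [-4.3 -0.2 -0.3]
  row [ 0.0009  0.0009 -0.0104]
  row [ 0.0014  0.0029 -0.0099]
  row [ 0.002   0.0045 -0.0092]
  row [ 0.0025  0.0059 -0.0082]
  row [ 0.003   0.0072 -0.007 ]
  row [ 0.0033  0.0082 -0.0055]
  row [ 0.0035  0.009  -0.0039]
  row [ 0.0037  0.0095 -0.0022]
  row [ 0.0037  0.0098 -0.0003]
```

Call:
{"fn": "servo_tool", "kwargs": {"commands": "-2.5 0 0 0.0005 0 -0.014 1; -2 0 0 0.001 0.0022 -0.014 1"}}

```text
time_s: 12.68
tool_pos: [0.5475, 0.1407, 0.2025]
tcp_rot: [-0.126, -0.688, 0.703, -0.129]
wrist_force: [2.8, -14.8, -3.7]
finger_gap: 0.0186
```

Call:
{"fn": "servo_tool", "kwargs": {"commands": "-1 0 0 0.0019 0.005 -0.013 1; -1 0 0 0.0025 0.007 -0.012 1"}}

```text
time_s: 12.85
tool_pos: [0.5475, 0.1556, 0.1938]
tcp_rot: [-0.126, -0.694, 0.697, -0.13]
wrist_force: [-8.9, -9.0, 7.8]
finger_gap: 0.018
```

```bash
python3 k.py -10 9
```

```text
t 12.85 p [0.5475 0.1556 0.1938] F [-8.9 -9.   7.8] T [-1.28  1.02 -0.62] gap 0.018
R cols x,y,z [[-0.934, -0.005, -0.356], [0.356, -0.003, -0.934], [0.004, -1.0, 0.005]] q [ 0.22 -0.1   1.67 -0.09  1.21  1.81]
theta -38.8 rad 60.3 dx 0.2 mm  Ft 11.79 Fr 0.46
fix [-0.4 -0.1 -0.4]
  row [ 0.0029  0.0069 -0.0074]
  row [ 0.003   0.0078 -0.0062]
  row [ 0.0034  0.0087 -0.0047]
  row [ 0.0036  0.0094 -0.003 ]
  row [ 0.0037  0.0097 -0.0012]
  row [0.0037 0.0098 0.0006]
  row [0.0036 0.0095 0.0024]
  row [0.0034 0.009  0.0042]
  row [0.0031 0.0082 0.0058]
```

Call:
{"fn": "servo_tool", "kwargs": {"commands": "-0.3 0 -0.3 0.0033 0.008 -0.0088 1; 0 0 0 0.0036 0.0093 -0.0072 1"}}

```text
time_s: 13.02
tool_pos: [0.5474, 0.1661, 0.1827]
tcp_rot: [-0.127, -0.693, 0.698, -0.129]
wrist_force: [-10.2, -3.5, 10.0]
finger_gap: 0.0183
```

Call:
{"fn": "servo_tool", "kwargs": {"commands": "0 0 0 0.004 0.0104 -0.0053 1; 0 0 0 0.0042 0.0112 -0.0034 1"}}

```text
time_s: 13.18
tool_pos: [0.5475, 0.174, 0.1684]
tcp_rot: [-0.13, -0.693, 0.697, -0.13]
wrist_force: [-11.6, 2.0, 10.2]
finger_gap: 0.0184
```

Call:
{"fn": "servo_tool", "kwargs": {"commands": "0 0 0 0.0043 0.0116 -0.001 1; 0 0 0 0.0043 0.0116 0.001 1"}}

```text
time_s: 13.35
tool_pos: [0.5476, 0.1779, 0.1519]
tcp_rot: [0.132, 0.696, -0.693, 0.132]
wrist_force: [-9.6, 7.5, 7.2]
finger_gap: 0.0177
```

```bash
python3 k.py -10 9
```

```text
t 13.35 p [0.5476 0.1779 0.1519] F [-9.6  7.5  7.2] T [1.05 1.1  0.42] gap 0.0177
R cols x,y,z [[-0.93, -0.001, -0.367], [0.367, 0.004, -0.93], [0.002, -1.0, -0.004]] q [ 0.27 -0.06  1.73 -0.1   1.12  1.87]
theta -85.2 rad 60.3 dx 0.5 mm  Ft 6.58 Fr 8.18
fix [ 0.1 -0.4 -1. ]
  row [0.0043 0.0096 0.0004]
  row [0.0038 0.0096 0.0019]
  row [0.0036 0.0091 0.0036]
  row [0.0033 0.0084 0.0053]
  row [0.0029 0.0074 0.0068]
  row [0.0024 0.0062 0.0081]
  row [0.0018 0.0048 0.0091]
  row [0.0012 0.0033 0.0099]
  row [0.0006 0.0016 0.0103]
```

Call:
{"fn": "servo_tool", "kwargs": {"commands": "0 -0.3 -0.6 0.0045 0.0105 0.0003 1; 0 0 -0.3 0.004 0.0105 0.0022 1"}}

```text
time_s: 13.52
tool_pos: [0.5474, 0.1772, 0.1357]
tcp_rot: [0.126, 0.698, -0.692, 0.131]
wrist_force: [-6.6, 4.5, 5.2]
finger_gap: 0.0183
```

Call:
{"fn": "servo_tool", "kwargs": {"commands": "0 0 0 0.0038 0.0098 0.004 1; 0 0 0 0.0034 0.009 0.0058 1"}}

```text
time_s: 13.68
tool_pos: [0.5474, 0.172, 0.12]
tcp_rot: [0.127, 0.702, -0.688, 0.132]
wrist_force: [-3.2, 8.5, 0.2]
finger_gap: 0.0182
```

Call:
{"fn": "servo_tool", "kwargs": {"commands": "0 0 0 0.003 0.0078 0.0074 1; 0 0 0 0.0025 0.0065 0.0087 1"}}

```text
time_s: 13.85
tool_pos: [0.5475, 0.1626, 0.1062]
tcp_rot: [0.127, 0.708, -0.682, 0.133]
wrist_force: [3.9, 13.2, -6.8]
finger_gap: 0.0184
```

```bash
python3 k.py -10 9
```

```text
t 13.85 p [0.5475 0.1626 0.1062] F [ 3.9 13.2 -6.8] T [1.69 0.17 0.41] gap 0.0184
R cols x,y,z [[-0.932, -0.001, -0.362], [0.362, 0.037, -0.932], [0.014, -0.999, -0.034]] q [ 0.21 -0.04  1.8  -0.05  1.01  1.79]
theta -132.2 rad 60.4 dx 0.2 mm  Ft 3.83 Fr 14.27
fix [ 1.9 -0.3 -0.7]
  row [0.0026 0.006  0.0082]
  row [0.002 0.005 0.009]
  row [0.0014 0.0035 0.0098]
  row [0.0008 0.0018 0.0103]
  row [0.0001 0.0001 0.0105]
  row [-0.0005 -0.0016  0.0103]
  row [-0.0012 -0.0032  0.0099]
  row [-0.0018 -0.0048  0.0091]
  row [-0.0023 -0.0062  0.0081]
```

Call:
{"fn": "servo_tool", "kwargs": {"commands": "1.2 0 -0.4 0.0026 0.0055 0.0085 1; 0.8 0 0 0.002 0.0046 0.0095 1"}}

```text
time_s: 14.02
tool_pos: [0.5475, 0.1484, 0.0952]
tcp_rot: [0.128, 0.699, -0.691, 0.129]
wrist_force: [3.5, 6.5, -5.6]
finger_gap: 0.0181
```

Call:
{"fn": "servo_tool", "kwargs": {"commands": "0.3 0 0 0.0014 0.0035 0.0103 1; 0.3 0 0 0.0008 0.0018 0.011 1"}}

```text
time_s: 14.18
tool_pos: [0.5475, 0.1296, 0.0882]
tcp_rot: [0.128, 0.698, -0.693, 0.129]
wrist_force: [6.4, 3.8, -7.0]
finger_gap: 0.0183
```

Call:
{"fn": "servo_tool", "kwargs": {"commands": "0 0 0 0.0001 0.0001 0.011 1; 0 0 0 -0.0005 -0.0016 0.011 1"}}

```text
time_s: 14.35
tool_pos: [0.5477, 0.1077, 0.0879]
tcp_rot: [0.128, 0.699, -0.692, 0.13]
wrist_force: [3.4, 3.0, -3.7]
finger_gap: 0.0184
```

```bash
python3 k.py -10 9
```

```text
t 14.35 p [0.5477 0.1077 0.0879] F [ 3.4  3.  -3.7] T [ 0.36 -0.07  0.1 ] gap 0.0184
R cols x,y,z [[-0.934, -0.001, -0.358], [0.358, 0.01, -0.934], [0.005, -1.0, -0.009]] q [ 0.11 -0.05  1.85 -0.04  0.98  1.69]
theta 170.2 rad 59.7 dx 0.0 mm  Ft 3.61 Fr 3.16
fix [ 0.4 -0.4 -0.5]
  row [-0.0009 -0.0023  0.0101]
  row [-0.0016 -0.0042  0.0095]
  row [-0.0022 -0.0056  0.0085]
  row [-0.0027 -0.0069  0.0074]
  row [-0.0031 -0.008   0.006 ]
  row [-0.0034 -0.0089  0.0044]
  row [-0.0036 -0.0094  0.0027]
  row [-0.0037 -0.0097  0.0009]
  row [-0.0037 -0.0097 -0.001 ]
```

Call:
{"fn": "servo_tool", "kwargs": {"commands": "0.2 0 -0.2 -0.001 -0.0025 0.011 1; 0 0 0 -0.0017 -0.0045 0.0103 1"}}

```text
time_s: 14.52
tool_pos: [0.5478, 0.0863, 0.0961]
tcp_rot: [0.126, 0.699, -0.692, 0.128]
wrist_force: [0.1, 6.1, 1.3]
finger_gap: 0.0182
```

Call:
{"fn": "servo_tool", "kwargs": {"commands": "0 0 0 -0.0024 -0.0061 0.0093 1; 0 0 0 -0.0029 -0.0075 0.008 1"}}

```text
time_s: 14.68
tool_pos: [0.5479, 0.0697, 0.1118]
tcp_rot: [0.126, 0.701, -0.69, 0.128]
wrist_force: [2.2, 8.8, -2.5]
finger_gap: 0.0184
```

Call:
{"fn": "servo_tool", "kwargs": {"commands": "0 0 0 -0.0034 -0.0088 0.0064 1; 0 0 0 -0.0037 -0.0098 0.0047 1"}}

```text
time_s: 14.85
tool_pos: [0.548, 0.0602, 0.1326]
tcp_rot: [0.127, 0.704, -0.687, 0.128]
wrist_force: [5.2, 10.4, -6.0]
finger_gap: 0.0186
```

```bash
python3 k.py -10 9
```

```text
t 14.85 p [0.548  0.0602 0.1326] F [ 5.2 10.4 -6. ] T [ 1.46 -0.21  0.56] gap 0.0186
R cols x,y,z [[-0.935, 0.003, -0.355], [0.355, 0.024, -0.935], [0.006, -1.0, -0.023]] q [-0.01 -0.11  1.81  0.03  1.08  1.55]
theta 103.8 rad 59.3 dx -0.1 mm  Ft 8.25 Fr -8.60
fix [ 1.2 -0.6 -0.3]
  row [-0.0037 -0.0095  0.002 ]
  row [-0.0037 -0.0098 -0.0005]
  row [-0.0036 -0.0095 -0.0023]
  row [-0.0034 -0.009  -0.004 ]
  row [-0.0031 -0.0083 -0.0056]
  row [-0.0027 -0.0072 -0.0071]
  row [-0.0022 -0.006  -0.0083]
  row [-0.0017 -0.0045 -0.0093]
  row [-0.0011 -0.0029 -0.01  ]
```

Call:
{"fn": "servo_tool", "kwargs": {"commands": "0.7 -0.3 0 -0.0041 -0.0107 0.0023 1; 0.5 0 0 -0.0041 -0.011 0 1"}}

```text
time_s: 15.02
tool_pos: [0.5479, 0.0588, 0.1553]
tcp_rot: [0.127, 0.699, -0.692, 0.128]
wrist_force: [10.1, 6.8, -12.8]
finger_gap: 0.0183
```

Call:
{"fn": "servo_tool", "kwargs": {"commands": "0 0 0 -0.0041 -0.0108 -0.0023 1; 0 0 0 -0.0039 -0.0104 -0.004 1"}}

```text
time_s: 15.18
tool_pos: [0.5477, 0.0654, 0.1755]
tcp_rot: [0.126, 0.7, -0.691, 0.127]
wrist_force: [13.9, 5.1, -17.6]
finger_gap: 0.0183
```

Call:
{"fn": "servo_tool", "kwargs": {"commands": "0 0 0 -0.0037 -0.01 -0.0055 1; 0 0 0 -0.0034 -0.0092 -0.007 1"}}

```text
time_s: 15.35
tool_pos: [0.5475, 0.0771, 0.1907]
tcp_rot: [0.125, 0.7, -0.692, 0.125]
wrist_force: [15.8, 1.6, -20.8]
finger_gap: 0.0182
```

```bash
python3 k.py -10 9
```

```text
t 15.35 p [0.5475 0.0771 0.1907] F [ 15.8   1.6 -20.8] T [ 0.02 -0.98  0.02] gap 0.0182
R cols x,y,z [[-0.938, 0.002, -0.348], [0.348, 0.012, -0.937], [0.003, -1.0, -0.012]] q [ 0.04 -0.14  1.71 -0.    1.21  1.61]
theta 42.9 rad 59.9 dx -0.4 mm  Ft 13.10 Fr -16.21
fix [ 0.5 -0.5  0.1]
  row [-0.0026 -0.0059 -0.0082]
  row [-0.0016 -0.0045 -0.0093]
  row [-0.001  -0.0029 -0.01  ]
  row [-0.0004 -0.0012 -0.0104]
  row [ 0.0002  0.0005 -0.0104]
  row [ 0.0009  0.0022 -0.0102]
  row [ 0.0015  0.0038 -0.0096]
  row [ 0.002   0.0053 -0.0088]
  row [ 0.0025  0.0067 -0.0077]
```

```bash
cat > ccw.py <<'E'
E_=[(.1168,.2067,-14.9,13),(.1252,.2061,-10.7,19.9),(.1407,.2025,-14.8,-3.7),(.1556,.1938,-9,7.8),(.1661,.1827,-3.5,10),(.174,.1684,2,10.2),(.1779,.1519,7.5,7.2),(.1772,.1357,4.5,5.2),(.172,.12,8.5,.2),(.1626,.1062,13.2,-6.8),(.1484,.0952,6.5,-5.6),(.1296,.0882,3.8,-7),(.1077,.0879,3,-3.7),(.0863,.0961,6.1,1.3),(.0697,.1118,8.8,-2.5),(.0602,.1326,10.4,-6),(.0588,.1553,6.8,-12.8),(.0654,.1755,5.1,-17.6),(.0771,.1907,1.6,-20.8)]
E
python3 fit.py
```

```text
1 27 -3.2
1 57 -3.5
1 84 -6.3
1 102 -7.2
1 119 -10.4
1 135 -11.8
1 151 -13.2
1 166 -13.7
1 179 -14.4
1 196 -15.1
1 211 -14.5
1 226 -13.0
1 240 -12.5
1 257 -10.9
1 275 -9.1
1 293 -6.5
1 313 -5.5
1 334 -4.2
1 356 -3.1
1 18 -2.6
-1 1 14.7
-1 353 13.1
-1 338 12.3
-1 321 11.9
-1 307 10.1
-1 291 8.8
-1 275 6.5
-1 259 5.9
-1 244 3.9
-1 228 3.8
-1 211 2.7
-1 191 2.3
-1 170 3.6
-1 148 4.5
-1 126 7.2
-1 104 8.3
-1 82 11.7
-1 61 13.0
-1 43 13.0
A 5.9 delta 73.9 drag 8.41 rms 0.52 theta_final 106.09019992485447
A 6.02 delta 76.9 drag 8.43 rms 0.47 theta_final 103.12241955222383
A 5.76 delta 70.9 drag 8.42 rms 0.45 theta_final 109.14559854721081
```

Call:
{"fn": "servo_tool", "kwargs": {"commands": "0.3 -0.3 0 0.0026 0.0074 0.0072 1; 0 0 0 0.003 0.0083 0.0057 1; 0 0 0 0.0034 0.0093 0.004 1; 0 0 0 0.0036 0.0097 0.0022 1; 0 0 0 0.0037 0.0098 0.0004 1"}}

```text
time_s: 15.77
tool_pos: [0.5481, 0.0585, 0.1516]
tcp_rot: [0.125, 0.699, -0.692, 0.13]
wrist_force: [-5.7, 1.0, 7.2]
finger_gap: 0.0185
```

```bash
python3 k.py 5 4
```

```text
t 15.77 p [0.5481 0.0585 0.1516] F [-5.7  1.   7.2] T [ 0.15  0.63 -0.05] gap 0.0185
R cols x,y,z [[-0.935, -0.005, -0.354], [0.354, 0.012, -0.935], [0.009, -1.0, -0.009]] q [-0.   -0.13  1.78  0.01  1.12  1.56]
theta 85.4 rad 59.5 dx -0.0 mm  Ft -7.22 Fr -0.51
fix [ 0.5 -0.1 -0.2]
  row [0.0018 0.0049 0.0008]
  row [ 0.0019  0.0049 -0.0002]
  row [ 0.0018  0.0049 -0.0007]
  row [ 0.0018  0.0048 -0.0011]
```

Call:
{"fn": "servo_tool", "kwargs": {"commands": "0.3 0 0 0.003 0.008 0.0003 1; 0 0 0 0.003 0.008 -0.001 1; 0 0 0 0.001 0.003 -0.0008 1; 0 0 0 0 0 0 1; 0 0 0 0 0 0 1; 0 0 0 0 0 0 1; 0 0 0 0 0 0 1; 0 0 0 0 0 0 1; 0 0 0 0 0 0 1"}}

```text
time_s: 16.52
tool_pos: [0.5481, 0.0593, 0.1362]
tcp_rot: [0.128, 0.699, -0.691, 0.13]
wrist_force: [1.8, 3.9, -2.1]
finger_gap: 0.0181
```

```bash
python3 k.py 5 4
```

```text
t 16.52 p [0.5481 0.0593 0.1362] F [ 1.8  3.9 -2.1] T [0.45 0.24 0.13] gap 0.0181
R cols x,y,z [[-0.933, -0.001, -0.36], [0.36, 0.012, -0.933], [0.005, -1.0, -0.011]] q [-0.   -0.12  1.81  0.01  1.08  1.56]
theta 100.2 rad 59.5 dx 0.0 mm  Ft 2.77 Fr -3.42
fix [ 0.5 -0.4 -0.6]
  row [ 0.0019  0.0048 -0.0006]
  row [ 0.0018  0.0047 -0.0015]
  row [ 0.0018  0.0045 -0.002 ]
  row [ 0.0017  0.0043 -0.0024]
```

Call:
{"fn": "servo_tool", "kwargs": {"commands": "0.3 0 -0.3 0.0022 0.006 -0.0012 1; 0 0 0 0 0.001 0 1; 0 0 0 0 0 0 1; 0 0 0 0 0 0 1; 0 0 0 0 0 0 1; 0 0 0 0 0 0 1"}}

```text
time_s: 17.02
tool_pos: [0.548, 0.0604, 0.1308]
tcp_rot: [0.126, 0.697, -0.694, 0.128]
wrist_force: [0.1, 3.0, -1.2]
finger_gap: 0.018
```

```bash
python3 k.py; python3 - <<'E'
from h import *
for n in ("scene","top"):
    im,d=manip.grab_frame(n); o=np.load(f"{n}0_im.npy")
    cv2.imwrite(f"pics/{n}9.png",im[:,:,::-1])
E
python3 k.py
```

```text
t 17.02 p [0.548  0.0604 0.1308] F [ 0.1  3.  -1.2] T [0.46 0.24 0.12] gap 0.018
R cols x,y,z [[-0.935, -0.002, -0.354], [0.354, 0.005, -0.935], [0.003, -1.0, -0.004]] q [ 0.   -0.11  1.81  0.    1.08  1.57]
theta 105.6 rad 59.6 dx -0.1 mm  Ft 1.95 Fr -2.53
fix [ 0.1 -0.3 -0.2]
t 17.12 p [0.548  0.0604 0.1308] F [-1.   3.3 -1.4] T [0.53 0.24 0.23] gap 0.0184
R cols x,y,z [[-0.935, -0.002, -0.354], [0.354, 0.005, -0.935], [0.003, -1.0, -0.004]] q [ 0.   -0.11  1.81  0.    1.08  1.57]
theta 105.6 rad 59.6 dx -0.1 mm  Ft 2.20 Fr -2.79
fix [ 0.1 -0.3 -0.2]
```

View pics/top9.png

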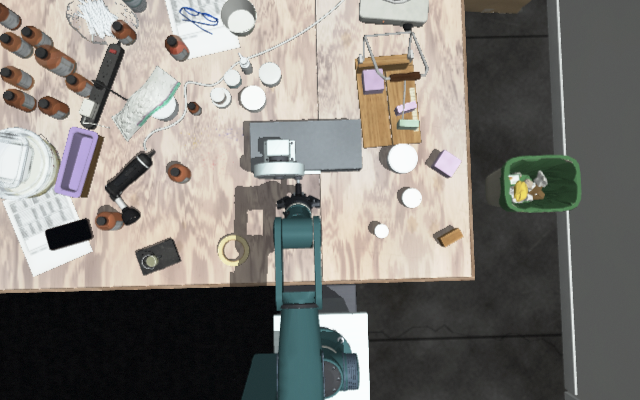

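View pics/scene9.png

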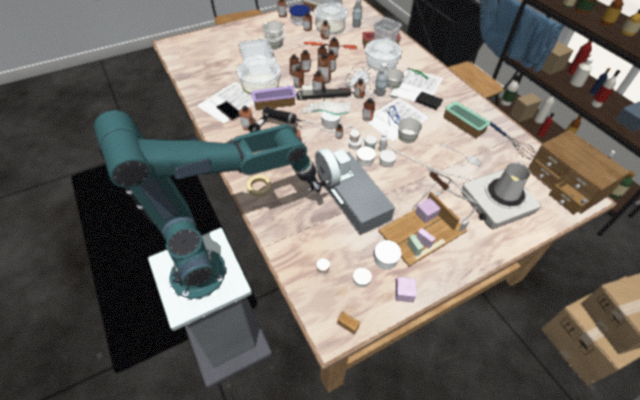

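In the last pictures the drawer is shut at top px (320,172), the gripper is on the handle at (298,190), and the bystanders are where they were. Handing in.

```bash
python3 -c "
from plant import manip
print(manip.close_job())"
```

```text
the job is handed in; nothing more can be done
None
```

The drawer is shut, and the drum rests with its heavy side straight down by my estimate. The gripper still holds the crank handle (finger gap 18 mm). I handed in at 17 s of the 72 s allowed.

- **Drawer:** I pushed it until it met a firm stop at about 30 N. The pictures afterwards show its front flush with the chest, with only the lip standing out. The click shows only as that stop and the flush front.
- **Crank grasp:** the first close rode about 18 mm up the handle and held only its upper part. I opened, lowered again and re-gripped before turning anything.
- **Feeling for the heavy side:** I turned the drum a full turn clockwise and then most of a turn back. The force at the handle fits about 8.4 N of drag plus 5.9 N of rise and fall, both in line with the ranges given.
- **Where it stands:** the drum is at rest with the crank at 105.6° clockwise from top. The combined fit puts heavy-side-down at 106°.
- **Disagreement between checks:** the two directions gave 103° and 109°. A small force offset from the tilted tool could shift the answer to about 101°. All of these are within 5° of where it rests, against the 15° allowed.
- **Bystanders:** they look unmoved between the first and last pictures, judged by eye rather than measured.

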